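# Close up the sample jars in their carrier with the keeper straightedge

## Task

Take the steel straightedge from its holder by the handle and with its blade gently sweep the four loose jars together as one row against the carrier's sprung follower. Keep pushing the row against the spring until the straightedge's two ears can drop to the bottom of the pair of notches in the carrier's rails, and leave it there as the keeper bar, so that the spring clamps the upright jars between follower and straightedge. Touch the jars only with the straightedge, and leave the bottle, tip box and beaker alone.

Things in the scene. Friction and masses are not known exactly. Their poses are not given: they have to be found in the camera images.
- tray: Grey plastic jar carrier, fixed to the bench, 280 mm long (x) by 216 mm wide (y). Origin: centre of its underside, on the bench. Its x axis points from the open end (towards the robot, no wall) to the closed end; z up. Floor 4 mm thick; 180 mm wide between the side walls. An 18 mm wide aluminium rail is clipped on each side wall.
- rail_left (a point): Point on the flat top of the rail on the carrier's +y side, middle of its width, 54 mm above the bench, 99 mm from the carrier's middle, at the carrier's x = 0. Fixed to the carrier: it does not show where the notch is. The rail's top runs from x = -113 mm (or before) to beyond x = +80 mm, broken only by the notch.
- rail_right (a point): The same on the -y side. Each rail has one square notch, open upwards, 18 mm long in x and 16 mm deep (bottom 38 mm above the bench); the two face each other squarely. The rails shift as a pair: the notches' centre is anywhere between x = +22 and x = +47 mm in the carrier's frame, differs every time and is not given: see it or feel for it.
- follower_face (a point): Centre of the foot of the front face of the follower, a white upright plate 172 mm wide in y and 12 mm thick, its top 61 mm above the bench, that slides in x inside the carrier. x axis as the carrier's. The face stands at x = +60 mm in the carrier's frame when nothing presses on it.
- follower (a joint): How far the follower is pushed back towards the closed end, in m: 0 at rest, at most 0.045. A spring pushes it towards the open end with about 2 N at 0, growing by 1 N per 10 mm.
- straightedge_grip (a point): Grip point in the handle of a T-shaped upright steel plate, 84 mm above its lower edge, mid thickness and length. 12 mm thick (x axis), 300 g, same either way round; y along its length. From the lower edge: blade 168 mm long, 0 to 46 mm; ears at 30 to 46 mm make it 202 mm long there (they ride on the rails, the blade hangs between); handle 50 mm long, 46 to 106 mm.
- holder: White plastic stand fixed to the bench. Origin: centre of its underside. The straightedge stands on its 4 mm base in a 16 mm wide slot along the holder's y axis, between two 22 mm high, 150 mm long walls.
- jar0_center (a point): Centre (half-way up) of an amber glass jar with white screw cap, 40 mm in diameter, 62 mm tall, 90 g, standing on the carrier's floor; one of four alike, side by side in y, not in line in x. Pinched jars rub on the blade and hold it back by some newtons when it is lowered. Its z axis is up when it stands.
- jar1_center (a point): Centre (half-way up) of an amber glass jar with white screw cap, 40 mm in diameter, 62 mm tall, 90 g, standing on the carrier's floor; one of four alike, side by side in y, not in line in x. Pinched jars rub on the blade and hold it back by some newtons when it is lowered. Its z axis is up when it stands.
- jar2_center (a point): Centre (half-way up) of an amber glass jar with white screw cap, 40 mm in diameter, 62 mm tall, 90 g, standing on the carrier's floor; one of four alike, side by side in y, not in line in x. Pinched jars rub on the blade and hold it back by some newtons when it is lowered. Its z axis is up when it stands.
- jar3_center (a point): Centre (half-way up) of an amber glass jar with white screw cap, 40 mm in diameter, 62 mm tall, 90 g, standing on the carrier's floor; one of four alike, side by side in y, not in line in x. Pinched jars rub on the blade and hold it back by some newtons when it is lowered. Its z axis is up when it stands.
- media_bottle_center (a point): Bystander: glass bottle with green cap, 64 mm in diameter, 130 mm tall; its centre.
- tip_box_center (a point): Bystander: orange box with clear lid, 85 x 120 x 80 mm; its centre.
- beaker_center (a point): Bystander: clear beaker, 70 mm in diameter, 85 mm tall; its centre.
Mind the look-alikes: they are no part of the job. What is shaped like the part that bears jar1_center but yellow is not meant.

How it is judged:
By the outcome, as a careful person would: the job done as asked, in the order asked, and still so for the second after the job is handed in, with the robot touching nothing.
It also fails if it takes over 59 s, if anything falls off the work surface, if the arm or the gripper's body presses on something with over 40 N, if the wrist force passes 120 N, or if a joint passes its speed limit or range.

## Robot

A 7-joint arm with a two-finger parallel gripper is mounted at the origin on the work surface. World frame = base frame: x ahead of the robot, y to its left, z up, the work surface at z = 0. Lengths are in m, angles in rad, forces in N, time in s.
With the tool pointing down it reaches from about 0.425 to 0.875 m from the base axis. Payload 8.4 kg.
Tool frame: the origin (TCP) lies on the front face of the gripper's body, between the roots of the fingers; the fingertips stand 70 mm ahead of it and the grasp point (between the pads) lies 51 mm ahead of it; z points along the fingers, y is the line along which they close (so a half turn about z gives the same grasp; the last joint's range is limited). The gripper opens to 87 mm and grips with 3 to 60 N. Pads are 19 mm wide; open, the fingers measure 117 mm over their backs; the gripper's body (75 mm by 190 mm) begins 51 mm behind the grasp point.
Start: joints at [-1.376, 0.333, 0.04, 1.465, -0.013, 1.343, -0.059], TCP at [0.188, 0.622, 0.292] pointing down, gripper open.
Joint ranges: [-2.58, 2.58], [-0.38, 2.09], [-1.3, 1.39], [0.25, 2.4], [-1.5, 4.64], [0.08, 2.09], [-2.65, 2.65]. Speed limits (rad/s): [2.22, 2.22, 2.79, 2.79, 3.14, 3.14, 3.14].

## Interface

Orientations are given as a rotation vector (axis times angle).
In Python, from cell import * gives the robot as it stands.
- The arm moves only by the tool servo_tool, never from a script. Its argument "series" is a list of rows, each a list of 7 numbers: the opening, from -1 (shut) to 1 (fully open), then the shift along the tool's x, y, z in cm, then the turn, a rotation vector about the tool's x, y, z in degrees. In form: [[fingers, tx, ty, tz, ax, ay, az], ...]. A call has 1 to 20 rows; each row is the pose to reach, as a shift and turn from the pose commanded when the call began, along the tool's axes at that moment; what a row does not reach only later rows make up. A row lasts 1/10 s, in which the tool goes at most 50 mm and 8.59 degrees, less where a joint would pass 70% of its speed; a pose out of reach is approached as far as the arm can. A call with a gripper value outside its range is refused whole. The fingers move at their own pace and stop on an object; "force" is the grip in N (left out, the last holds). Time passes only in rows, so rows that repeat a pose let the fingers close. It gives the time, the measured TCP pose, the force, the opening and the grip force at its end, in the units of the state.
- get_obs(): the state, without advancing time (a new reading comes with each control period).
- read_camera(name): name is "scene" or "top"; returns a dict with "image" (420x560x3 uint8, red, green, blue), "range_z" (420x560 float32, m along the optical axis (not along the pixel's ray), 0 where there is no reading), "fovy" (degrees; the focal length in pixels is half the picture's height over the tangent of half this angle, whatever the lens; pixels are square), "cx", "cy" (the principal point, pixels), "cam_to_world" (4x4, takes a point from camera to world coordinates). Camera axes: x right, y up, looking along -z (the intrinsics and any distortion apply to the point x, -y, -z); pixel columns grow to the right and rows downward; lengths in m; the calibration is good to about 2 mm. A picture is of the moment at which its call begins.
- close_job(): hands the job in; it is judged then, once.
Trained networks look in a picture, given as the dict that the camera call returned (one of the last four; its "shot" number tells which), for a name from the list of things; names that differ only in an ending like _2 or _b are one class to them, and where a whole thing is asked for, a point or a joint stands for the part that bears it (a point fixed in the world has none). Each returns a list of dicts, best first, with "confidence" (0 to 1); they miss things now and then, are a little off and sometimes report something else, mostly with a low value. They report only what shows in the picture. A call takes as long as a camera call. They do not tell look-alikes from the thing itself.
- outline_of(name, picture): "pixels" (420x560 bool, what is visible of it).
- tip_of(name, picture): "at" ([x, y, z] in m, in world coordinates, good to about 4 mm: a listed point, or the origin of a listed thing).
The state is a dict: "t": time; "q": joint angles; "joint_velocities": joint speeds; "joint_efforts": joint torques, N m; "tcp_pos": TCP position; "ee_rot": TCP orientation; "ft_force": force on the tool from outside, world axes, zero at the start; "ft_torque": the same for the moment, N m; "gripper_width": finger opening in m; "grip_force": force on a finger pad.
Only numpy, scipy, OpenCV 4.12 (cv2) and the standard library are available. Lean on these libraries where they do the work, as an engineer would, in place of code of your own. Each camera call takes 0.05 s, during which the arm holds its last target. There are 200 camera calls.

## Working session

There is one attempt and no reset: what is moved stays moved. The work goes in short steps, Python scripts to look and compute and a tool call to move; the robot and the scene stay as the last step left them, time stands still between calls to the robot, and variables do not carry over. Pictures are saved under pics/ and viewed, at most 10 in all, crops included, and the job is handed in when it is done.

Besides the shell and the picture viewer there is one more tool, called after "Emit:" as name(argument=value, ...), one argument or row to a line, values as JSON. servo_tool: Moves the arm, as the interface text tells. Its arguments: {"type":"object","properties":{"series":{"type":"array"},"force":{"type":"number"}},"required":["series"]}

```bash
mkdir -p pics; ls; cat > h.py <<'E'
from cell import *
import numpy as np, cv2
def save(c,name): cv2.imwrite('pics/'+name,c['image'][:,:,::-1])
def w(c,u,v,z=None):
    H,W=c['image'].shape[:2]; f=H/2/np.tan(np.radians(c['fovy'])/2)
    d=c['range_z'][int(round(v)),int(round(u))]
    M=np.array(c['cam_to_world']); r=np.array([(u-c['cx'])/f,-(v-c['cy'])/f,-1.])
    if z is None: p=r*d
    else:
        rw=M[:3,:3]@r; p=r*((z-M[2,3])/rw[2])
    return M[:3,:3]@p+M[:3,3]
E
python3 - <<'E'
from h import *
np.set_printoptions(precision=4,suppress=True)
s=get_obs();print(s['t'],s['tcp_pos'],s['ee_rot'],s['gripper_width'])
for n in ['scene','top']:
    c=read_camera(n);save(c,n+'0.png');print(n,[k for k in c],c['fovy'],c['cx'],c['cy']);print(np.array(c['cam_to_world']))
    for k in ['tray','rail_left','rail_right','follower_face','straightedge_grip','holder','jar0_center','media_bottle_center','tip_box_center','beaker_center']:
        print(k,[(np.round(r['at'],4),round(r['confidence'],2)) for r in tip_of(k,c)][:6])
E
```

```text
pics
0.0 [0.1881 0.6218 0.2913] [-0.4598 -3.1076  0.0026] 0.08703002687564854
scene ['image', 'range_z', 'fovy', 'cx', 'cy', 'cam_to_world', 'shot'] 47.30443624759754 277.81479083533344 210.47789661996984
[[ 0.6875 -0.5194  0.5075  1.1183]
 [ 0.7262  0.4873 -0.485  -0.6432]
 [ 0.0046  0.702   0.7122  0.9033]
 [ 0.      0.      0.      1.    ]]
tray [(array([ 0.5569, -0.1055,  0.0033]), 0.95)]
rail_left [(array([ 0.5586, -0.0073,  0.0531]), 0.75)]
rail_right [(array([ 0.5563, -0.2044,  0.0578]), 0.63)]
follower_face [(array([ 0.6159, -0.1074, -0.    ]), 0.57)]
straightedge_grip [(array([0.5378, 0.3076, 0.0944]), 0.78)]
holder [(array([0.5369, 0.306 , 0.0022]), 0.66)]
jar0_center [(array([ 0.5551, -0.1704,  0.0373]), 0.55)]
media_bottle_center [(array([0.6984, 0.1927, 0.0618]), 0.67)]
tip_box_center [(array([ 0.4702, -0.3995,  0.0381]), 0.58)]
beaker_center [(array([ 0.643 , -0.3997,  0.044 ]), 0.91)]
top ['image', 'range_z', 'fovy', 'cx', 'cy', 'cam_to_world', 'shot'] 53.122139548903604 282.8274784971176 208.97209524107672
[[-0.0223  0.9964 -0.0824  0.4529]
 [-0.9997 -0.0231 -0.0081 -
[... 208 characters left out ...]
,  0.055 ]), 0.86), (array([ 0.5141, -0.0397,  0.0384]), 0.62)]
rail_right [(array([ 0.5575, -0.2104,  0.0557]), 0.89)]
follower_face [(array([ 0.618 , -0.1077, -0.    ]), 0.76), (array([0.5367, 0.3061, 0.0853]), 0.64), (array([ 0.5548, -0.2069,  0.0554]), 0.28)]
straightedge_grip [(array([0.535 , 0.3066, 0.0884]), 0.67), (array([ 0.4699, -0.3981,  0.0386]), 0.44)]
holder [(array([ 0.5319,  0.3017, -0.0017]), 0.74), (array([ 0.4705, -0.3991,  0.0404]), 0.61)]
jar0_center [(array([ 0.5491, -0.175 ,  0.0347]), 0.5)]
media_bottle_center [(array([0.7008, 0.192 , 0.0627]), 0.57)]
tip_box_center [(array([ 0.469 , -0.4022,  0.0371]), 0.93)]
beaker_center [(array([ 0.642 , -0.3971,  0.0413]), 0.76)]
```

View pics/scene0.png

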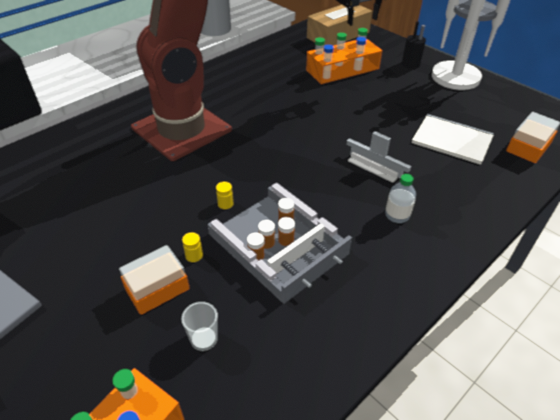

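View pics/top0.png

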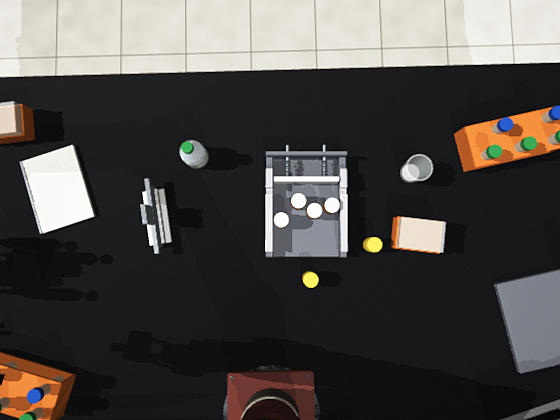

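The pictures show the straightedge in its holder (top view, about 152,215, length nearly along world x). The carrier is at (306,205). Four white-capped amber jars stand inside it, at top-view pixels (299,201), (281,219), (314,210) and (332,205). The yellow look-alikes at (310,280) and (373,244) are outside the carrier and are not meant.

```bash
cat >> h.py <<'E'
def cloud(c):
    H,W=c['image'].shape[:2]; f=H/2/np.tan(np.radians(c['fovy'])/2)
    v,u=np.mgrid[:H,:W]; d=c['range_z']; M=np.array(c['cam_to_world'])
    P=np.stack([(u-c['cx'])/f*d,-(v-c['cy'])/f*d,-d],-1)
    return P@M[:3,:3].T+M[:3,3], d>0
def rect(Q): 
    r=cv2.minAreaRect((Q[:,:2]*1000).astype(np.float32)); return np.round(r[0],1),np.round(r[1],1),round(r[2],1)
E
python3 - <<'E'
from h import *
np.set_printoptions(precision=4,suppress=True)
for n in ['top','scene']:
    c=read_camera(n);P,ok=cloud(c);x,y,z=P[...,0],P[...,1],P[...,2]
    box=ok&(abs(x-.535)<.13)&(abs(y-.306)<.06)
    for lo,hi in [(.09,.13),(.04,.06),(.012,.035)]:
        Q=P[box&(z>lo)&(z<hi)]; print(n,'se',lo,len(Q),len(Q) and (rect(Q),np.percentile(Q[:,2],[5,50,95])))
    Q=P[box&(z>.036)&(z<.06)];pc=np.linalg.svd(Q[:,:2]-Q[:,:2].mean(0),full_matrices=False)[2][0];print('blade dir',np.degrees(np.arctan2(pc[1],pc[0])))
    box=ok&(abs(x-.56)<.17)&(abs(y+.107)<.13)
    for s in (-1,1):
        Q=P[box&(abs(y+.107-s*.099)<.02)&(z>.047)&(z<.06)&(x<.67)];print(n,'rail',s,len(Q),rect(Q),np.median(Q[:,2]), np.degrees(np.polyfit(Q[:,0],Q[:,1],1)[0]))
    im=c['image'].astype(int)
    wh=(im.min(-1)>140)&box&(z>.055)&(z<.075)&(abs(y+.107)<.088)
    k,l,st,ce=cv2.connectedComponentsWithStats(wh.astype(np.uint8))
    for i in range(1,k):
        if st[i,4]>30: print(n,'cap',ce[i],st[i,4],np.median(P[l==i],0),rect(P[l==i]))
    if n=='top':
        cv2.imwrite('pics/crop1.png',np.hstack([cv2.resize(c['image'][145:270,255:375,::-1],None,fx=4,fy=4,interpolation=2),cv2.resize(c['image'][165:290,120:195,::-1],None,fx=4,fy=4,interpolation=2)]))
    for g in ['straightedge_grip','holder','rail_left','rail_right','jar0_center','jar1_center']: print(g,[(r['at'],round(r['confidence'],2)) for r in tip_of(g,c)][:4])
    for r in outline_of('jar1_center',c)[:8]:
        m=np.argwhere(r['pixels']);print('o',r['confidence'],m.mean(0)[::-1],len(m))
    Q=P[ok&(im[...,0]>180)&(im[...,1]>150)&(im[...,2]<90)&(x<.6)&(x>.2)&(z>.05)&(z<.08)];print('yellow',Q[Q[:,1]<-.18].mean(0),Q[Q[:,1]>-.18].mean(0))
E
```

```text
top se 0.09 143 ((array([536.8, 306.9]), array([49.1, 13.7]), 6.8), array([0.0937, 0.1084, 0.113 ]))
top se 0.04 353 ((array([537.4, 307.4]), array([201.2,  13.5]), 7.9), array([0.0422, 0.0492, 0.0546]))
top se 0.012 367 ((array([538.8, 307.2]), array([172.4,  33.6]), 8.3), array([0.0142, 0.0217, 0.0316]))
blade dir -171.95626041222073
top rail -1 541 (array([ 541.7, -199.2]), array([ 25.3, 217.7]), 88.8) 0.05368513866196567 -1.6631921758520334
top rail 1 538 (array([546.2, -11. ]), array([ 29.6, 218.3]), 89.0) 0.053801646767095646 -1.3579028767030688
top cap [305.3233 152.4511] 133 [ 0.693  -0.1057  0.0599] (array([ 693.5, -107.1]), array([172.6,   7. ]), 88.2)
top cap [306.0031 178.0031] 323 [ 0.6243 -0.1064  0.061 ] (array([ 624.3, -106.5]), array([169. ,  12.2]), 88.7)
top cap [297.9709 199.9012] 172 [ 0.5659 -0.0837  0.066 ] (array([566.3, -83.3]), array([36.3, 37.1]), 61.4)
top cap [331.2151 204.3256] 172 [ 0.553  -0.1699  0.0658] (array([ 552.8, -170.4]), array([35.1, 37.3]), 43.7)
top cap [313.7457 209.711 ] 173 [ 0.5391 -0.1247  0.0656] (array([ 539.4, -124.2]), array([35. ,
[... 1643 characters left out ...]
4  243.9884] 344 [ 0.6226 -0.1167  0.0597] (array([ 621.9, -108.9]), array([171.5,  15.3]), 88.2)
straightedge_grip [([0.5377, 0.3069, 0.0921], 0.81)]
holder [([0.5355, 0.3034, 0.0], 0.63)]
rail_left [([0.5587, -0.0078, 0.0524], 0.98), ([0.516, -0.0398, 0.0384], 0.24)]
rail_right [([0.5565, -0.2049, 0.0569], 0.74), ([0.5388, -0.1247, 0.0359], 0.16)]
jar0_center [([0.5565, -0.1688, 0.034], 0.62), ([0.6985, 0.1936, 0.0676], 0.21)]
jar1_center [([0.3624, -0.1153, 0.0313], 0.92), ([0.4495, -0.2784, 0.0244], 0.82), ([0.5363, -0.1226, 0.035], 0.55)]
o 0.88 [223.9689 194.8333] 354
o 0.8 [191.6977 246.9462] 483
o 0.59 [266.8824 232.6611] 357
yellow [ 0.4461 -0.2817  0.0609] [ 0.3589 -0.1137  0.061 ]
```

View pics/crop1.png

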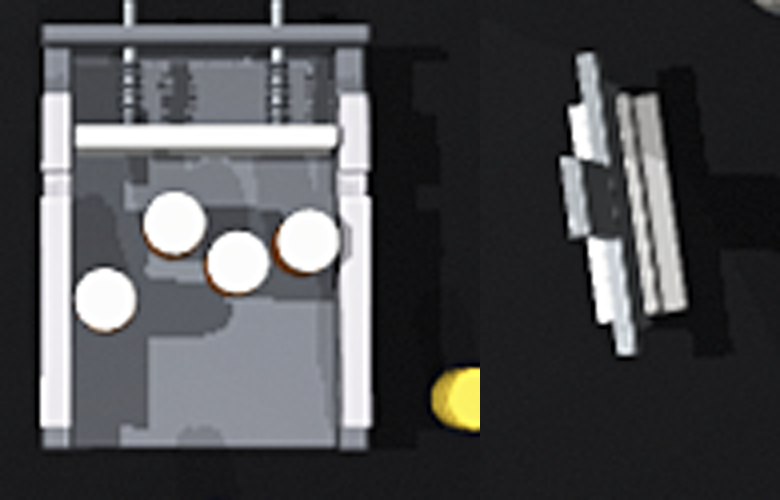

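```bash
cat >> h.py <<'E'
from scipy.spatial.transform import Rotation as Ro
def go(x,y,z,ydeg):
    "tool-frame shift (cm) and turn (deg) from the present pose; ydeg = world heading of tool y"
    s=get_obs(); R=Ro.from_rotvec(s['ee_rot'])
    a=np.radians(ydeg); Y=np.array([np.cos(a),np.sin(a),0]); Z=np.array([0,0,-1.]); T=Ro.from_matrix(np.stack([np.cross(Y,Z),Y,Z],1))
    yv=R.as_matrix()[:,1]
    print('t',s['t'],'tcp',np.round(s['tcp_pos'],4),'yhead',round(np.degrees(np.arctan2(yv[1],yv[0])),2),'F',np.round(s['ft_force'],1),'w',round(s['gripper_width'],4))
    print('shift',np.round(R.inv().apply(np.array([x,y,z])-s['tcp_pos'])*100,2),'turn',np.round((R.inv()*T).as_rotvec(degrees=True),2))
E
python3 - <<'E'
from h import *
c=read_camera('top');P,ok=cloud(c)
# notch: profile along rails in tray frame
a=np.radians(-1.4);C=np.array([.558,-.1065])
d=P[...,:2]-C; tx=d[...,0]*np.cos(a)+d[...,1]*np.sin(a); ty=-d[...,0]*np.sin(a)+d[...,1]*np.cos(a)
for s in (-1,1):
    m=ok&(abs(ty-s*.099)<.007)&(tx>.0)&(tx<.075)
    o=np.argsort(tx[m]); print(s,[(int(round(1000*i)),int(round(1000*j))) for i,j in zip(tx[m][o],P[...,2][m][o])][::1])
Q=P[ok&(abs(ty)<.1)&(abs(P[...,2]-.004)<.006)&(tx<0)&(tx>-.18)];
Q=P[ok&(abs(abs(ty)-.099)<.006)&(abs(P[...,2]-.054)<.004)]
t=np.array([(q[:2]-C)@[np.cos(a),np.sin(a)] for q in Q]);print('rail x',t.min(),t.max())
go(.537,.3055,.24,98.1)
E
```

```text
-1 [(0, 56), (1, 56), (1, 55), (1, 54), (1, 52), (3, 58), (3, 53), (3, 53), (3, 53), (4, 51), (6, 55), (6, 55), (6, 52), (6, 52), (6, 51), (8, 56), (9, 55), (9, 55), (9, 54), (9, 51), (11, 54), (11, 54), (12, 51), (12, 50), (13, 59), (14, 57), (14, 56), (14, 55), (14, 55), (16, 58), (16, 55), (17, 54), (17, 54), (17, 54), (19, 55), (19, 55), (19, 53), (19, 53), (19, 52), (22, 56), (22, 53), (22, 51), (22, 51), (22, 50), (24, 57), (24, 56), (25, 55), (25, 53), (25, 51), (29, 42), (29, 40), (29, 39), (30, 34), (30, 34), (32, 41), (32, 41), (32, 41), (32, 40), (32, 38), (34, 41), (34, 41), (35, 38), (35, 37), (35, 37), (37, 41), (37, 40), (37, 39), (37, 38), (37, 38), (39, 42), (40, 40), (40, 39), (40, 38), (40, 37), (43, 39), (43, 39), (43, 38), (43, 37), (43, 34), (44, 52), (44, 52), (44, 49), (44, 48), (44, 46), (46, 56), (46, 55), (46, 55), (46, 54), (46, 51), (48, 56), (49, 55), (49, 54), (49, 53), (49, 51), (51, 55), (51, 55), (51, 54), (51, 54), (52, 52), (54, 56), (54, 56), (54, 55), (54, 53), (54, 52), (56, 58), (56, 57), (56, 56), (57, 53), (57, 50), (59, 57), (59, 56), (59, 5
[... 1449 characters left out ...]
3), (52, 32), (54, 56), (54, 54), (54, 54), (54, 53), (54, 53), (55, 29), (55, 61), (56, 55), (57, 53), (57, 53), (57, 51), (58, 28), (59, 56), (59, 56), (59, 56), (59, 55), (59, 53), (61, 25), (62, 56), (62, 54), (62, 53), (62, 53), (62, 53), (63, 26), (65, 53), (65, 53), (65, 53), (65, 52), (65, 52), (66, 25), (66, 59), (67, 56), (67, 52), (68, 52), (68, 52), (70, 22), (70, 54), (70, 53), (70, 51), (71, 50), (71, 46), (71, 27), (72, 58), (72, 58), (72, 57), (72, 56), (73, 53), (74, 26), (75, 57), (75, 56), (75, 56)]
rail x -0.4868466242864158 0.1393643952079897
t 1.95 tcp [0.1883 0.6221 0.2922] yhead 73.16 F [-0.9 -1.1  0.2] w 0.0872
shift [-42.55 -20.2    5.23] turn [ -0.    -0.   -24.94]
```

Emit:
servo_tool(
  series=[
    [1, -3, -1.4, 0.4, 0, 0, -2],
    [1, -7, -3.3, 0.9, 0, 0, -4],
    [1, -11, -5.2, 1.4, 0, 0, -6.5],
    [1, -15, -7.1, 1.9, 0, 0, -9],
    [1, -19, -9, 2.4, 0, 0, -11.5],
    [1, -23, -10.9, 2.9, 0, 0, -14],
    [1, -27, -12.8, 3.4, 0, 0, -16.5],
    [1, -31, -14.7, 3.9, 0, 0, -19],
    [1, -35, -16.6, 4.4, 0, 0, -21],
    [1, -39, -18.5, 4.8, 0, 0, -23],
    [1, -41.5, -19.7, 5.1, 0, 0, -24.5],
    [1, -42.5, -20.2, 5.2, 0, 0, -25],
    [1, -42.5, -20.2, 5.2, 0, 0, -25],
    [1, -42.5, -20.2, 5.2, 0, 0, -25],
  ],
)

```text
t: 3.35
tcp_pos: [0.5355, 0.3072, 0.2403]
ee_rot: [0.225, -3.133, -0.001]
ft_force: [-0.3, 0.4, -0.2]
gripper_width: 0.0873
grip_force: 0.0
```

```bash
python3 - <<'E'
from h import *
go(.537,.3055,.145,98.1)
E
```

```text
t 3.35 tcp [0.5355 0.3072 0.2403] yhead 98.22 F [-0.3  0.4 -0.2] w 0.0873
shift [-0.13 -0.2   9.53] turn [ 0.05 -0.03  0.12]
```

Emit:
servo_tool(
  series=[
    [1, -0.1, -0.1, 2, 0, 0, 0],
    [1, -0.1, -0.2, 5, 0, 0, 0],
    [1, -0.1, -0.2, 7.5, 0, 0, 0],
    [1, -0.1, -0.2, 9, 0, 0, 0],
    [1, -0.1, -0.2, 9.5, 0, 0, 0],
    [-1, -0.1, -0.2, 9.5, 0, 0, 0],
    [-1, -0.1, -0.2, 9.5, 0, 0, 0],
    [-1, -0.1, -0.2, 9.5, 0, 0, 0],
    [-1, -0.1, -0.2, 9.5, 0, 0, 0],
    [-1, -0.1, -0.2, 9.5, 0, 0, 0],
    [-1, -0.1, -0.2, 9.5, 0, 0, 0],
    [-1, -0.1, -0.2, 9.5, 0, 0, 0],
    [-1, -0.1, -0.2, 9.5, 0, 0, 0],
    [-1, -0.1, -0.2, 9.5, 0, 0, 0],
    [-1, -0.1, -0.2, 9.5, 0, 0, 0],
  ],
  force=10,
)

```text
t: 4.85
tcp_pos: [0.5378, 0.3038, 0.1452]
ee_rot: [0.224, -3.133, 0.0]
ft_force: [0.4, 0.3, 0.7]
gripper_width: 0.0147
grip_force: 0.1
```

Emit:
servo_tool(
  series=[
    [-1, 0, 0, 0, 0, 0, 0],
    [-1, 0, 0, 0, 0, 0, 0],
    [-1, 0, 0, 0, 0, 0, 0],
  ],
  force=45,
)

```text
t: 5.15
tcp_pos: [0.5378, 0.3038, 0.1452]
ee_rot: [0.223, -3.134, 0.0]
ft_force: [-0.3, 0.1, 0.1]
gripper_width: 0.0115
grip_force: 44.9
```

```bash
python3 - <<'E'
from h import *
go(.537,.3055,.145,98.1)
c=read_camera('scene');cv2.imwrite('pics/g1.png',cv2.resize(c['image'][60:280,200:440,::-1],None,fx=2.5,fy=2.5))
E
```

```text
t 5.15 tcp [0.5378 0.3038 0.1452] yhead 98.16 F [-0.3  0.1  0.1] w 0.0115
shift [0.06 0.18 0.02] turn [-0.01 -0.    0.06]
```

View pics/g1.png

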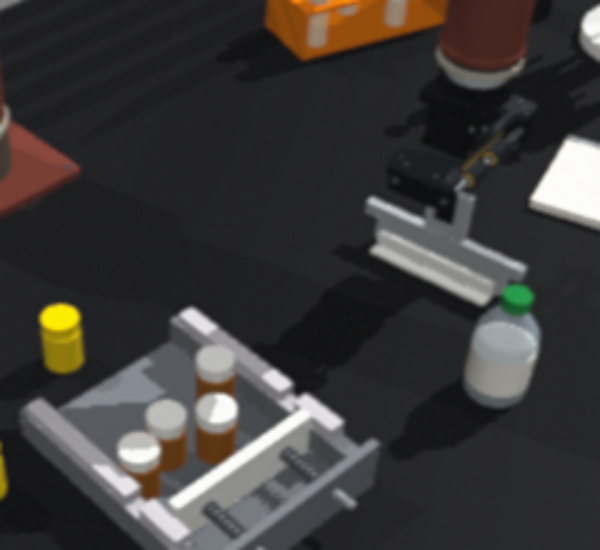

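Emit:
servo_tool(
  series=[
    [-1, 0, 0, -1, 0, 0, 0],
    [-1, 0, 0, -3, 0, 0, 0],
    [-1, 0, 0, -6, 0, 0, 0],
    [-1, 0, 0, -10, 0, 0, 0],
    [-1, 0, 0, -14, 0, 0, 0],
    [-1, 0, 0, -16, 0, 0, 0],
    [-1, 0, 0, -16, 0, 0, 0],
    [-1, 0, 0, -16, 0, 0, 0],
  ],
)

```text
t: 6.0
tcp_pos: [0.5375, 0.3037, 0.3045]
ee_rot: [0.224, -3.133, 0.001]
ft_force: [0.1, -0.1, -4.1]
gripper_width: 0.0115
grip_force: 44.9
```

```bash
python3 - <<'E'
from h import *
go(.474,-.1045,.305,-1.4)
E
```

```text
t 6.0 tcp [0.5375 0.3037 0.3045] yhead 98.17 F [ 0.1 -0.1 -4.1] w 0.0115
shift [ 1.208e+01 -3.950e+01 -3.000e-02] turn [-5.000e-02 -1.000e-02  9.957e+01]
```

Emit:
servo_tool(
  series=[
    [-1, 0.4, -1.2, 0, 0, 0, 3],
    [-1, 1.0, -3.4, 0, 0, 0, 8],
    [-1, 1.7, -5.6, 0, 0, 0, 14],
    [-1, 2.4, -8, 0, 0, 0, 20],
    [-1, 3.1, -10.3, 0, 0, 0, 26],
    [-1, 3.8, -12.7, 0, 0, 0, 32],
    [-1, 4.6, -15, 0, 0, 0, 38],
    [-1, 5.3, -17.4, 0, 0, 0, 44],
    [-1, 6, -19.8, 0, 0, 0, 50],
    [-1, 6.8, -22.2, 0, 0, 0, 56],
    [-1, 7.5, -24.6, 0, 0, 0, 62],
    [-1, 8.2, -27, 0, 0, 0, 68],
    [-1, 9, -29.4, 0, 0, 0, 74],
    [-1, 9.7, -31.8, 0, 0, 0, 80],
    [-1, 10.4, -34.2, 0, 0, 0, 86],
    [-1, 11.1, -36.6, 0, 0, 0, 92],
    [-1, 11.8, -38.7, 0, 0, 0, 97],
    [-1, 12.1, -39.5, 0, 0, 0, 99.6],
    [-1, 12.1, -39.5, 0, 0, 0, 99.6],
    [-1, 12.1, -39.5, 0, 0, 0, 99.6],
  ],
)

```text
t: 8.0
tcp_pos: [0.474, -0.1031, 0.3045]
ee_rot: [-2.245, -2.196, 0.001]
ft_force: [-0.4, 0.3, -2.9]
gripper_width: 0.0113
grip_force: 44.9
```

```bash
python3 - <<'E'
from h import *
go(.474,-.1045,.195,-1.4)
for n in ['scene']:
    c=read_camera(n);P,ok=cloud(c);x,y,z=P[...,0],P[...,1],P[...,2]
    m=ok&(abs(x-.474)<.035)&(abs(y+.1045)<.14)&(z>.145)&(z<.215)
    save(c,'h1.png')
    for lo,hi in [(.15,.165),(.165,.19),(.19,.2),(.2,.212)]:
        Q=P[m&(z>lo)&(z<hi)]; print(n,lo,len(Q),len(Q)>4 and (rect(Q),Q[:,1].min(),Q[:,1].max()))
E
```

```text
t 8.0 tcp [ 0.474  -0.1031  0.3045] yhead -1.27 F [-0.4  0.3 -2.9] w 0.0113
shift [-0.14  0.02 10.95] turn [-0.08 -0.01  0.13]
scene 0.15 40 ((array([ 476.9, -103.5]), array([165.9,   5.8]), 88.2), np.float64(-0.18637800104185148), np.float64(-0.020634737842317286))
scene 0.165 493 ((array([ 478.7, -104.1]), array([169.4,  15.5]), 85.0), np.float64(-0.18914048543219325), np.float64(-0.019013895353327648))
scene 0.19 232 ((array([ 477.7, -105.2]), array([199.9,  12.6]), 86.1), np.float64(-0.2048663057182329), np.float64(-0.005177609314925169))
scene 0.2 421 ((array([ 473.7, -103.8]), array([202.8,  14.7]), 88.3), np.float64(-0.20528559568717253), np.float64(-0.0024320698054686174))
```

View pics/h1.png

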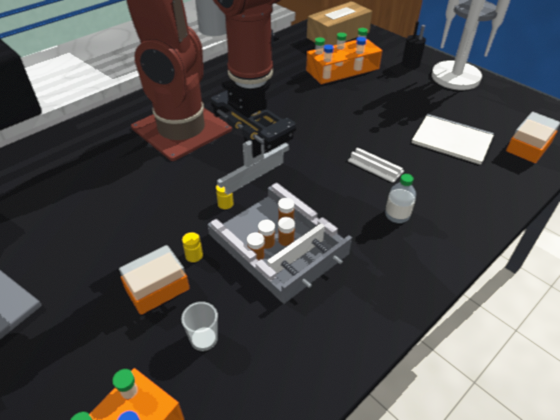

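Emit:
servo_tool(
  series=[
    [-1, -0.1, 0, 1, 0, 0, 0.1],
    [-1, -0.2, 0, 3, 0, 0, 0.1],
    [-1, -0.2, 0, 6, 0, 0, 0.1],
    [-1, -0.2, 0, 9, 0, 0, 0.1],
    [-1, -0.2, 0, 11, 0, 0, 0.1],
    [-1, -0.2, 0, 12, 0, 0, 0.1],
    [-1, -0.2, 0, 12.8, 0, 0, 0.1],
    [-1, -0.2, 0, 13.2, 0, 0, 0.1],
    [-1, -0.2, 0, 13.2, 0, 0, 0.1],
  ],
)

```text
t: 8.95
tcp_pos: [0.4743, -0.1062, 0.1733]
ee_rot: [2.25, 2.192, 0.0]
ft_force: [-0.3, 0.3, -3.9]
gripper_width: 0.0118
grip_force: 44.9
```

Emit:
servo_tool(
  series=[
    [-1, 0, 0, 0.2, 0, 0, 0],
    [-1, 0, 0, 0.4, 0, 0, 0],
    [-1, 0, 0, 0.6, 0, 0, 0],
    [-1, 0, 0, 0.8, 0, 0, 0],
    [-1, 0, 0, 0.8, 0, 0, 0],
  ],
)

```text
t: 9.45
tcp_pos: [0.4741, -0.1063, 0.1652]
ee_rot: [2.251, 2.191, 0.0]
ft_force: [-0.2, -0.6, -1.9]
gripper_width: 0.0115
grip_force: 44.9
```

```bash
python3 - <<'E'
from h import *
go(.5935,-.1075,.168,-1.4)
c=read_camera('top');P,ok=cloud(c);x,y,z=P[...,0],P[...,1],P[...,2]
cv2.imwrite('pics/l1.png',cv2.resize(c['image'][140:270,240:375,::-1],None,fx=4,fy=4,interpolation=2))
E
```

```text
t 9.45 tcp [ 0.4741 -0.1063  0.1652] yhead -1.54 F [-0.2 -0.6 -1.9] w 0.0115
shift [ 0.21 11.94 -0.27] turn [ 0.01  0.   -0.14]
```

View pics/l1.png

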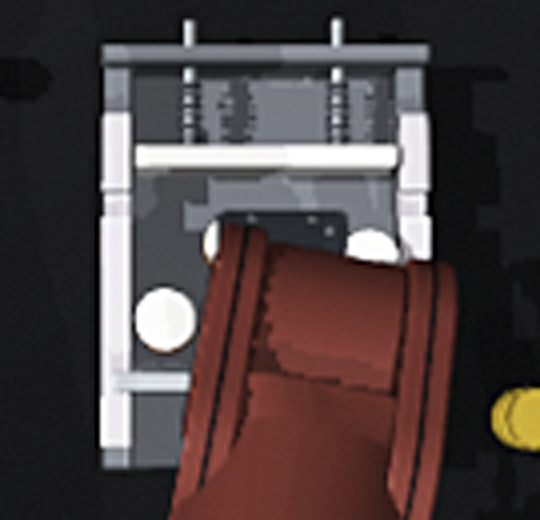

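Emit:
servo_tool(
  series=[
    [-1, 0.05, 0.1, -0.1, 0, 0, 0],
    [-1, 0.1, 0.4, -0.2, 0, 0, 0],
    [-1, 0.1, 0.7, -0.2, 0, 0, 0],
    [-1, 0.1, 1, -0.2, 0, 0, 0],
    [-1, 0.1, 1.3, -0.2, 0, 0, 0],
    [-1, 0.1, 1.6, -0.2, 0, 0, 0],
    [-1, 0.1, 1.9, -0.2, 0, 0, 0],
    [-1, 0.1, 2.2, -0.2, 0, 0, 0],
    [-1, 0.1, 2.5, -0.2, 0, 0, 0],
    [-1, 0.1, 2.8, -0.2, 0, 0, 0],
    [-1, 0.1, 3.1, -0.2, 0, 0, 0],
    [-1, 0.1, 3.4, -0.2, 0, 0, 0],
    [-1, 0.1, 3.7, -0.2, 0, 0, 0],
    [-1, 0.1, 4, -0.2, 0, 0, 0],
    [-1, 0.1, 4.3, -0.2, 0, 0, 0],
    [-1, 0.1, 4.6, -0.2, 0, 0, 0],
    [-1, 0.1, 4.9, -0.2, 0, 0, 0],
    [-1, 0.1, 5.2, -0.2, 0, 0, 0],
    [-1, 0.1, 5.5, -0.2, 0, 0, 0],
    [-1, 0.1, 5.8, -0.2, 0, 0, 0],
  ],
)

```text
t: 11.5
tcp_pos: [0.5321, -0.1069, 0.1672]
ee_rot: [-2.251, -2.191, 0.001]
ft_force: [-2.2, 1.6, -3.0]
gripper_width: 0.0115
grip_force: 45.0
```

Emit:
servo_tool(
  series=[
    [-1, 0, 0.3, 0, 0, 0, 0],
    [-1, 0, 0.6, 0, 0, 0, 0],
    [-1, 0, 0.9, 0, 0, 0, 0],
    [-1, 0, 1.2, 0, 0, 0, 0],
    [-1, 0, 1.5, 0, 0, 0, 0],
    [-1, 0, 1.8, 0, 0, 0, 0],
    [-1, 0, 2.1, 0, 0, 0, 0],
    [-1, 0, 2.4, 0, 0, 0, 0],
    [-1, 0, 2.7, 0, 0, 0, 0],
    [-1, 0, 3, 0, 0, 0, 0],
    [-1, 0, 3.2, 0, 0, 0, 0],
    [-1, 0, 3.4, 0, 0, 0, 0],
    [-1, 0, 3.6, 0, 0, 0, 0],
    [-1, 0, 3.8, 0, 0, 0, 0],
    [-1, 0, 3.8, 0, 0, 0, 0],
  ],
)

```text
t: 13.0
tcp_pos: [0.5704, -0.1079, 0.1673]
ee_rot: [2.251, 2.191, 0.0]
ft_force: [-2.0, 0.1, -4.1]
gripper_width: 0.0116
grip_force: 44.9
```

```bash
python3 - <<'E'
from h import *
go(.5935,-.1083,.168,-1.5)
c=read_camera('scene')
cv2.imwrite('pics/p1.png',cv2.resize(c['image'][150:310,190:370,::-1],None,fx=3.6,fy=3.6,interpolation=2))
E
```

```text
t 13.0 tcp [ 0.5704 -0.1079  0.1673] yhead -1.53 F [-2.   0.1 -4.1] w 0.0116
shift [ 0.02  2.31 -0.07] turn [ 0.02  0.01 -0.03]
```

View pics/p1.png

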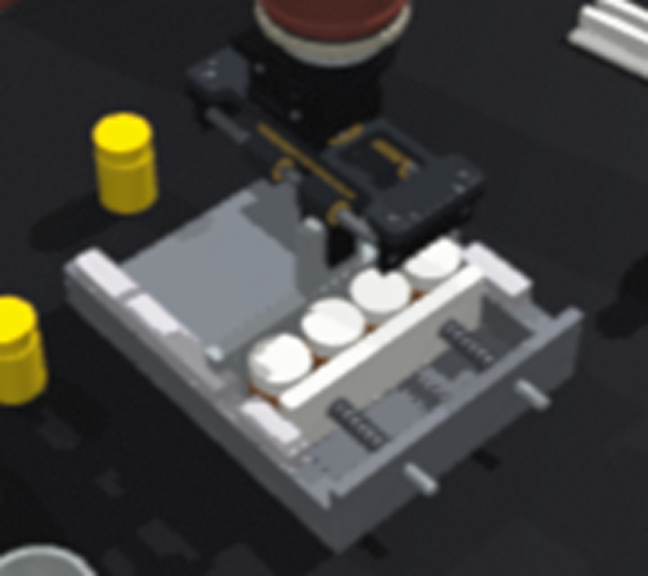

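Emit:
servo_tool(
  series=[
    [-1, 0, 0.2, 0, 0, 0, 0],
    [-1, 0, 0.4, 0, 0, 0, 0],
    [-1, 0, 0.6, 0, 0, 0, 0],
    [-1, 0, 0.8, 0, 0, 0, 0],
    [-1, 0, 1, 0, 0, 0, 0],
    [-1, 0, 1.2, 0, 0, 0, 0],
    [-1, 0, 1.4, 0, 0, 0, 0],
    [-1, 0, 1.6, 0, 0, 0, 0],
    [-1, 0, 1.8, 0, 0, 0, 0],
    [-1, 0, 2, 0, 0, 0, 0],
    [-1, 0, 2.15, 0, 0, 0, 0],
    [-1, 0, 2.3, 0, 0, 0, 0],
    [-1, 0, 2.3, 0, 0, 0, 0],
    [-1, 0, 2.3, 0, 0, 0, 0],
  ],
)

```text
t: 14.45
tcp_pos: [0.592, -0.1086, 0.167]
ee_rot: [-2.25, -2.19, 0.003]
ft_force: [-6.5, 0.1, -0.3]
gripper_width: 0.0116
grip_force: 45.0
```

```bash
python3 - <<'E'
from h import *
go(.5935,-.1083,.168,-1.5)
c=read_camera('top');P,ok=cloud(c)
cv2.imwrite('pics/n1.png',cv2.resize(c['image'][165:225,245:365,::-1],None,fx=6.5,fy=6.5,interpolation=2))
c=read_camera('scene')
cv2.imwrite('pics/n2.png',cv2.resize(c['image'][150:310,190:370,::-1],None,fx=3.6,fy=3.6,interpolation=2))
E
```

```text
t 14.45 tcp [ 0.592  -0.1086  0.167 ] yhead -1.55 F [-6.5  0.1 -0.3] w 0.0116
shift [ 0.04  0.14 -0.1 ] turn [-0.15 -0.01 -0.05]
```

View pics/n1.png

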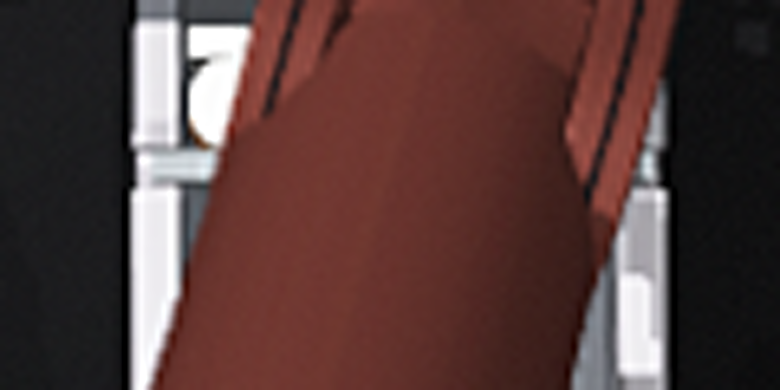

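Emit:
servo_tool(
  series=[
    [-1, 0, 0.1, 0, 0, 0, 0],
    [-1, 0, 0.2, 0, 0, 0, 0],
    [-1, 0, 0.2, 0.2, 0, 0, 0],
    [-1, 0, 0.2, 0.4, 0, 0, 0],
    [-1, 0, 0.2, 0.6, 0, 0, 0],
    [-1, 0, 0.2, 0.7, 0, 0, 0],
    [-1, 0, 0.2, 0.7, 0, 0, 0],
  ],
)

```text
t: 15.25
tcp_pos: [0.5939, -0.1087, 0.1598]
ee_rot: [-2.25, -2.19, 0.003]
ft_force: [-6.2, -0.4, -2.5]
gripper_width: 0.0118
grip_force: 45.0
```

Emit:
servo_tool(
  series=[
    [-1, 0, 0, 0.2, 0, 0, 0],
    [-1, 0, 0, 0.4, 0, 0, 0],
    [-1, 0, 0, 0.6, 0, 0, 0],
    [-1, 0, 0, 0.8, 0, 0, 0],
    [-1, 0, 0, 0.9, 0, 0, 0],
    [-1, 0, 0, 1.0, 0, 0, 0],
    [-1, 0, 0, 1.1, 0, 0, 0],
    [-1, 0, 0, 1.1, 0, 0, 0],
  ],
)

```text
t: 16.05
tcp_pos: [0.594, -0.1087, 0.1492]
ee_rot: [-2.25, -2.19, 0.003]
ft_force: [-7.8, -0.0, 2.6]
gripper_width: 0.0118
grip_force: 45.0
```

Emit:
servo_tool(
  series=[
    [-1, 0, 0, 0.1, 0, 0, 0],
    [-1, 0, 0, 0.2, 0, 0, 0],
    [-1, 0, 0, 0.2, 0, 0, 0],
    [-1, 0, 0, 0.2, 0, 0, 0],
  ],
)

```text
t: 16.45
tcp_pos: [0.5943, -0.1088, 0.1491]
ee_rot: [-2.25, -2.19, 0.001]
ft_force: [-14.1, 2.2, 19.8]
gripper_width: 0.0114
grip_force: 45.2
```

Emit:
servo_tool(
  series=[
    [-1, 0, -0.1, -0.1, 0, 0, 0],
    [-1, 0, -0.2, -0.1, 0, 0, 0],
    [-1, 0, -0.3, -0.1, 0, 0, 0],
    [-1, 0, -0.35, -0.1, 0, 0, 0],
    [-1, 0, -0.35, -0.1, 0, 0, 0],
  ],
)

```text
t: 16.95
tcp_pos: [0.5928, -0.1086, 0.1491]
ee_rot: [2.249, 2.19, 0.003]
ft_force: [2.4, -0.4, 5.9]
gripper_width: 0.0114
grip_force: 45.0
```

Emit:
servo_tool(
  series=[
    [-1, 0, 0, 0, 0, 0, 0],
    [-1, 0, 0, 0, 0, 0, 0],
    [-0.5, 0, 0, 0, 0, 0, 0],
    [-0.3, 0, 0, 0, 0, 0, 0],
    [-0.1, 0, 0, 0, 0, 0, 0],
    [-0.1, 0, 0, 0, 0, 0, 0],
    [-0.1, 0, 0, 0, 0, 0, 0],
  ],
  force=5,
)

```text
t: 17.65
tcp_pos: [0.5914, -0.1084, 0.148]
ee_rot: [-2.251, -2.191, 0.001]
ft_force: [-0.2, 0.2, -0.2]
gripper_width: 0.0375
grip_force: 0.0
```

Emit:
servo_tool(
  series=[
    [-0.1, 0, 0, -0.5, 0, 0, 0],
    [-0.1, 0, 0, -1.5, 0, 0, 0],
    [-0.1, 0, 0, -3, 0, 0, 0],
    [-0.1, 0, 0, -5.5, 0, 0, 0],
    [-0.1, 0, 0, -9, 0, 0, 0],
    [-0.1, 0, -3, -12, 0, 0, 0],
    [-0.1, 0, -6, -16, 0, 0, 0],
    [-0.1, 6, -7, -18, 0, 0, 0],
    [-0.1, 10, -7, -18, 0, 0, 0],
    [-0.1, 14, -7, -18, 0, 0, 0],
    [-0.1, 18, -7, -18, 0, 0, 0],
    [-0.1, 22, -7, -18, 0, 0, 0],
    [-0.1, 25, -7, -18, 0, 0, 0],
    [-0.1, 25, -7, -18, 0, 0, 0],
  ],
)

```text
t: 19.05
tcp_pos: [0.5276, 0.1483, 0.3293]
ee_rot: [-2.243, -2.198, -0.002]
ft_force: [0.3, 0.1, -0.5]
gripper_width: 0.0392
grip_force: 0.0
```

```bash
python3 - <<'E'
from h import *
go(.5,.1,.3,0)
a=read_camera('top');b=read_camera('scene')
cv2.imwrite('pics/f1.png',np.hstack([cv2.resize(a['image'][140:270,240:375,::-1],(390,390),interpolation=2),cv2.resize(b['image'][160:310,205:355,::-1],(390,390),interpolation=2)]))
for n,c in (('top',a),('scene',b)):
    P,ok=cloud(c);x,y,z=P[...,0],P[...,1],P[...,2]
    for s in (-1,1):
        m=ok&(abs(x-.5925)<.006)&(abs(y+.108-s*.095)<.006);print(n,'ear',s,np.median(z[m]),m.sum())
    m=ok&(abs(x-.5925)<.02)&(abs(y+.108)<.024)&(z>.08)&(z<.2);print('handle top',np.percentile(z[m],95),rect(P[m]))
    m=ok&(abs(x-.625)<.022)&(abs(y+.108)<.085)&(z>.06)&(z<.09);print('caps',np.percentile(z[m],[5,50,95]),m.sum())
E
```

```text
t 19.05 tcp [0.5276 0.1483 0.3293] yhead -1.16 F [ 0.3  0.1 -0.5] w 0.0392
shift [-4.89 -2.67  2.92] turn [ 0.03 -0.08 -1.16]
top ear -1 0.053452752289919636 16
top ear 1 0.0513319388451261 28
handle top 0.11660550667939214 (array([ 593. , -107.7]), array([44.1, 10.7]), 88.8)
caps [0.06085981 0.06547467 0.06898869] 761
scene ear -1 0.05224068043411256 24
scene ear 1 0.05253310872139716 13
handle top 0.11423413299957103 (array([ 591.9, -108. ]), array([47.6, 15.2]), 88.4)
caps [0.06048253 0.06436049 0.06753943] 782
```

View pics/f1.png

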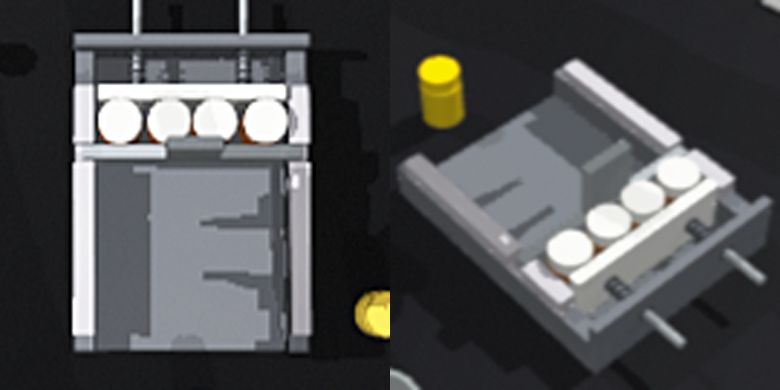

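The final picture shows the four jars upright in a row, clamped between follower and straightedge. Both ears are at the bottom of the notches: their tops measure about 0.053 m (expected 0.054) and the handle top about 0.115 m (expected 0.114). I'm handing it in.

```bash
python3 -c "
from cell import *
print(close_job())"
```

```text
the job is handed in; nothing more can be done
None
```

The job is handed in at about 19 s: the four jars stand upright in a row, clamped between the follower and the straightedge, whose ears sit at the bottom of both notches; the bottle, tip box and beaker were left alone.

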